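Sweep plywood offcuts into the scrap tray

TASK

With the closed fingers, sweep the three black-topped plywood offcuts across the panel and over its edge into the red scrap tray; slide them, do not lift them. Do not disturb the tape measure that lies among them, the glue bottle or the roll of edging, and let no offcut drop into the blue tray.

Things in the scene. Friction and masses are not known exactly. Their poses are not given: they have to be found in the camera images.
- panel: fixed stack of three light plywood panels, 270 (x) x 300 (y) x 54 mm high, flat on top; origin at the centre of its underside, x roughly away from the robot, y across to the trays; its yaw varies a little. The four things on it lie in separate strips along y, with middles at x = -96, -32, 32, 96 mm; which is in which strip varies
- red_tray: red, empty open tray fixed beside the panel stack (left or right varies), 270 (x, along the edge) x 110 (y) x 50 mm high outside, walls and floor 4 mm; rim 4 mm below the panel's top, near wall 1 mm from the panel's edge; origin at the centre of its underside; axes parallel to the panel's; this is the scrap tray
- blue_tray: blue open tray fixed beside the panel stack (left or right varies), 270 (x, along the edge) x 110 (y) x 50 mm high outside, walls and floor 4 mm; rim 4 mm below the panel's top, near wall 1 mm from the panel's edge; origin at the centre of its underside; axes parallel to the panel's; brass connectors are fixed in it, and stands across the panel from the red tray
- offcut_a: loose black-topped plywood offcut lying flat on the panel stack, 40 (x) x 26 (y) x 18 mm (z), about 18 g; origin at its centre, which is 63 mm above the bench as it lies; slides when pushed
- offcut_b: loose black-topped plywood offcut lying flat on the panel stack, 40 (x) x 26 (y) x 18 mm (z), about 18 g; origin at its centre, which is 63 mm above the bench as it lies; slides when pushed
- offcut_c: loose black-topped plywood offcut lying flat on the panel stack, 40 (x) x 26 (y) x 18 mm (z), about 18 g; origin at its centre, which is 63 mm above the bench as it lies; slides when pushed
- tape: loose round yellow tape measure with a black top, lying on the panel stack among the offcuts, 54 mm diameter, 31 mm high, 160 g, its steel hook sticking 3 mm out of one side; origin at the centre of its underside; leave it where it is
- glue: loose upright white glue bottle with an orange cap and a yellow label on the bench beyond the panel stack, 56 mm diameter, 120 mm high, 300 g; origin at the centre of its underside; leave it where it is
- roll: loose black roll of edging lying flat on the bench beyond the panel stack, 100 mm outside diameter, 68 mm hole, 25 mm high, 150 g; origin at the centre of its underside; leave it where it is
Mind the look-alikes: they are no part of the job. What is shaped like the offcut_a but pink or purple is not meant.

How it is judged:
By the outcome, as a careful person would: the job done as asked, in the order asked, and still so for the second after the job is handed in, with the robot touching nothing.
It also fails if it takes over 54 s, if anything falls off the work surface, if the arm or the gripper's body presses on something with over 40 N, if the wrist force passes 120 N, or if a joint passes its speed limit or range.

ROBOT

A 6-joint arm with a two-finger parallel gripper is mounted at the origin on the work surface. World frame = base frame: x ahead of the robot, y to its left, z up, the work surface at z = 0. Lengths are in m, angles in degrees, forces in N, time in s.
With the tool pointing down it reaches from about 0.325 to 0.925 m from the base axis. Payload 3.1 kg.
Tool frame: the origin (TCP) lies at the very end of the fingers, on their centre line; the grasp point (between the pads) lies 19 mm behind it; z points along the fingers, y is the line along which they close (so a half turn about z gives the same grasp; the last joint's range is limited). The gripper opens to 85 mm and grips with 20 to 120 N. Pads are 22 mm wide; open, the fingers measure 114 mm over their backs; the gripper's body (76 mm by 85 mm) begins 54 mm behind the grasp point. The pads swing forward as they close: fully open they stand 13 mm farther back than shut.
Start: joints at [69.202, 12.427, 92.441, -0, 75.132, -6.429], TCP at [0.155, 0.605, 0.231] pointing down, gripper open.
Joint ranges: [-157.48, 157.48], [-44.54, 120.13], [17.64, 146.25], [-64.5, 244.5], [7.68, 150.69], [-147.95, 147.95]. Speed limits (degrees/s): [159.86, 159.86, 180, 180, 180, 180].

INTERFACE

Orientations are given as a 3x3 rotation matrix whose columns are the frame's x, y, z axes.
In Python, from station import ctrl, imaging, job_done gives the robot as it stands.
- The arm moves only by the tool arm_command, never from a script. Its argument "series" is a list of rows, each an object of numbers: "dx", "dy", "dz": the shift along the tool's x, y, z in cm; "twist": the turn about the tool's z in degrees. A call has exactly 10 rows; each row is the pose to reach, as a shift and turn from the pose commanded when the call began, along the tool's axes at that moment; what a row does not reach only later rows make up. A row lasts 1/12 s, in which the tool goes at most 41.7 mm and 7.16 degrees, less where a joint would pass 70% of its speed; a pose out of reach is approached as far as the arm can. A call with a gripper value outside its range is refused whole. "claw" is the closure, from 0 (fully open) to 1 (shut), set as the call begins (left out, the last holds). The fingers move at their own pace and stop on an object; "grip_force" is the grip in N (left out, the last holds). Time passes only in rows, so rows that repeat a pose let the fingers close, or fill a call up. It gives the time, the measured TCP pose, the force, the opening and the grip force at its end, in the units of the state.
- ctrl.read_state(): the state, without advancing time (a new reading comes with each control period).
- imaging.capture(name): name is "scene" or "top" or "wrist"; returns the picture (384x512x3 uint8, red, green, blue); there is no depth.
- imaging.calibration(name): a dict with "fx", "fy", "cx", "cy" (pixels), "camera_from_world" (4x4, takes a point from world to camera coordinates). Camera axes: x right, y down, z forward; pixel columns grow to the right and rows downward; lengths in m; the calibration is good to about 2 mm. A picture is of the moment at which its call begins: read the wrist's pose just before it. calibration takes no time and is no camera call; for the wrist camera it gives the pose at the moment of the call.
- job_done(): hands the job in; it is judged then, once.
The state is a dict: "t": time; "joint_pos": joint angles; "joint_vel": joint speeds; "joint_efforts": joint torques, N m; "tool_pos": TCP position; "tool_rot": TCP orientation; "contact_force": force on the tool from outside, world axes, zero at the start; "moment": the same for the moment, N m; "finger_gap": finger opening in m; "grip_force": force on a finger pad.
Only numpy, scipy, OpenCV 4.12 (cv2) and the standard library are available. Lean on these libraries where they do the work, as an engineer would, in place of code of your own. Each camera call takes 0.05 s, during which the arm holds its last target. There are 200 camera calls.

## Working session

There is one attempt and no reset: what is moved stays moved. The work goes in short steps, Python scripts to look and compute and a tool call to move; the robot and the scene stay as the last step left them, time stands still between calls to the robot, and variables do not carry over. Pictures are saved under pics/ and viewed, at most 14 in all, crops included, and the job is handed in when it is done.

Besides the shell and the picture viewer there is one more tool, called after "Request:" by a JSON object that holds its "op" and its "data", one argument or row to a line. arm_command: Moves the arm, as the interface text tells. Its arguments: {"type":"object","properties":{"series":{"type":"array","items":{"type":"object","properties":{"dx":{"type":"number"},"dy":{"type":"number"},"dz":{"type":"number"},"twist":{"type":"number"}}}},"claw":{"type":"number"},"grip_force":{"type":"number"}},"required":["series"]}

```bash
mkdir -p pics; python3 - <<'E'
from station import ctrl, imaging
import cv2,numpy as np
s=ctrl.read_state();print(s['t'],s['tool_pos'],np.round(s['tool_rot'],3))
for n in("top","scene"):
    im=imaging.capture(n);cv2.imwrite(f'pics/{n}0.png',im[...,::-1]);np.save(f'pics/{n}0.npy',im)
    c=imaging.calibration(n);print(n,c['fx'],c['cx'],c['cy'],np.round(c['camera_from_world'],3))
E
```

```text
0.0 [0.15477374 0.60469143 0.22996563] [[-0.969  0.248 -0.001]
 [ 0.248  0.969 -0.002]
 [ 0.    -0.002 -1.   ]]
top 380.10902431790015 250.77647345711785 189.38951741275127 [[ 0.002 -1.     0.021  0.027]
 [-0.991 -0.004 -0.134  0.616]
 [ 0.134 -0.02  -0.991  0.831]
 [ 0.     0.     0.     1.   ]]
scene 412.11046439283746 253.02142306861026 198.87614144225117 [[ 0.681  0.732  0.01  -0.447]
 [ 0.59  -0.541 -0.599 -0.302]
 [-0.433  0.414 -0.801  1.072]
 [ 0.     0.     0.     1.   ]]
```

View pics/top0.png

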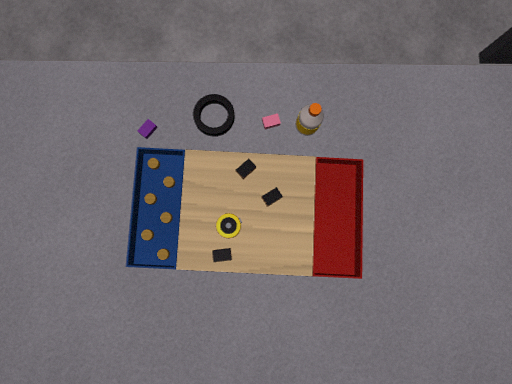

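View pics/scene0.png

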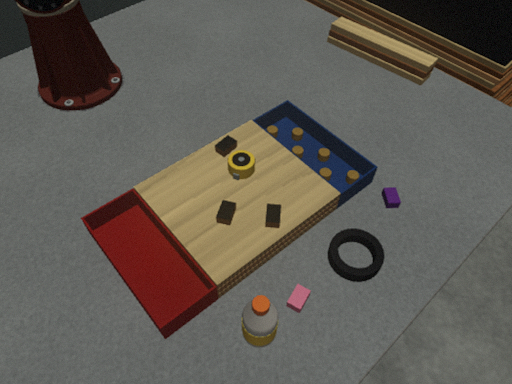

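The top view shows black offcuts near (246,169), (272,197) and (222,255), and the tape at (228,226). The red tray is on the right (-y), blue on the left. The scene view shows the same offcuts at (273,215), (227,212) and (227,146). The pink and purple decoys are off the panel.

```bash
cat >h.py <<'E'
import numpy as np,cv2
from station import imaging
def ray(c,u,v):
    T=c['camera_from_world'];R=T[:3,:3];o=-R.T@T[:3,3]
    return o,R.T@np.array([(u-c['cx'])/c['fx'],(v-c['cy'])/c['fy'],1])
def onz(c,u,v,z):
    o,d=ray(c,u,v);return o+d*(z-o[2])/d[2]
def tri(a,b):
    (o,d),(p,e)=a,b
    s=np.linalg.lstsq(np.c_[d,-e],p-o,rcond=None)[0]
    A,B=o+d*s[0],p+e*s[1];return (A+B)/2,np.linalg.norm(A-B)
def blobs(m,lo,hi):
    m=m.astype(np.uint8);c,_=cv2.findContours(m,cv2.RETR_EXTERNAL,cv2.CHAIN_APPROX_NONE)
    return [k for k in c if lo<cv2.contourArea(k)<hi]
E
python3 - <<'E'
from h import *
P={}
for n in('top','scene'):
    im=np.load(f'pics/{n}0.npy').astype(int);c=imaging.calibration(n)
    hsv=cv2.cvtColor(im.astype(np.uint8),cv2.COLOR_RGB2HSV)
    k=im.max(2)<(50 if n=='top' else 42)
    for b in blobs(k,60,700):
        r=cv2.minAreaRect(b);w=np.array([onz(c,*p,.072) for p in cv2.boxPoints(r)])[:,:2]
        m=cv2.moments(b);u=(m['m10']/m['m00'],m['m01']/m['m00'])
        print(n,'blk',np.round(u,1),cv2.contourArea(b),np.round(onz(c,*u,.072),4),'sides',np.round([np.linalg.norm(w[1]-w[0]),np.linalg.norm(w[2]-w[1])],3),'yaw',[round(float(np.degrees(np.arctan2(*(w[i+1]-w[i])[::-1]))),1) for i in(0,1)])
    H,S,V=hsv[...,0],hsv[...,1],hsv[...,2]
    for nm,mask,lo,hi,z in(('yel',(H>22)&(H<34)&(S>170)&(V>120),50,2000,.085),('red',((H<6)|(H>174))&(S>180)&(V>60),500,20000,.05),('wood',(H>10)&(H<25)&(S>50)&(S<170)&(V>130),5000,60000,.054)):
        for b in blobs(mask,lo,hi):
            r=cv2.minAreaRect(b);print(n,nm,np.round(r[0],1),cv2.contourArea(b),np.round([onz(c,*p,z)[:2] for p in cv2.boxPoints(r)],4).tolist(), np.round(onz(c,*cv2.minEnclosingCircle(b)[0],z),4))
E
```

```text
top blk [221.6 254.5] 165.5 [0.47   0.0923 0.072 ] sides [0.037 0.024] yaw [-82.9, -172.3]
top blk [228.1 225. ] 161.5 [0.5334 0.0789 0.072 ] sides [0.031 0.03 ] yaw [-89.8, -179.6]
top blk [271.8 196.2] 155.0 [ 0.597  -0.0169  0.072 ] sides [0.038 0.023] yaw [-57.7, -148.4]
top blk [245.7 168.1] 167.0 [0.6597 0.041  0.072 ] sides [0.038 0.026] yaw [-48.0, -139.1]
top blk [140.4 197.3] 524.0 [0.5935 0.2715 0.072 ] sides [0.259 0.094] yaw [-4.6, -96.9]
top yel [228.  225.5] 430.5 [[0.5565, 0.1047], [0.5566, 0.053], [0.5074, 0.0527], [0.5073, 0.104]] [0.5328 0.0786 0.085 ]
top red [338. 217.] 5491.0 [[0.4218, -0.1082], [0.6914, -0.1189], [0.69, -0.2306], [0.4198, -0.2153]] [ 0.553  -0.1703  0.05  ]
top wood [247.  212.6] 15779.0 [[0.4379, 0.1928], [0.7072, 0.1856], [0.6921, -0.1252], [0.4221, -0.1049]] [0.5594 0.0396 0.054 ]
scene blk [272.9 212.8] 90.0 [0.6637 0.0404 0.072 ] sides [0.037 0.023] yaw [131.6, 41.0]
scene blk [355.4 188.2] 279.0 [0.7289 0.1953 0.072 ] sides [0.12  0.018] yaw [87.0, -21.9]
scene blk [240.8 159. ] 143.0 [0.5274 0.0849 0.072 ] sides [0.032 0.032] yaw [47.6, -42.6]
scene blk [225.5 143. ] 123.5 [0.4731 0.0914 0.072 ] sides [0.043 0.027] yaw [99.6, -9.6]
scene blk [ 86.7 101.9] 169.0 [ 0.1677 -0.0541  0.072 ] sides [0.179 0.076] yaw [71.5, -23.7]
scene blk [42.4  5.1] 460.0 [-0.2863  0.0626  0.072 ] sides [0.159 0.072] yaw [48.1, -28.1]
scene yel [241. 160.] 374.0 [[0.5033, 0.0727], [0.538, 0.1108], [0.5725, 0.0786], [0.5389, 0.0419]] [0.5384 0.0756 0.085 ]
scene red [148.5 253.4] 7077.5 [[0.4235, -0.2192], [0.4109, -0.0868], [0.698, -0.1219], [0.6908, -0.2311]] [ 0.5687 -0.1701  0.05  ]
scene wood [236.4 189.9] 16995.0 [[0.4271, -0.1056], [0.3868, 0.281], [0.7098, 0.1761], [0.6945, -0.1332]] [0.5694 0.0356 0.054 ]
```

Request:
{"op": "arm_command", "data": {
  "series": [
    {"dx": -2.8,"dy": -2.5,"twist": 6},
    {"dx": -5.6,"dy": -5,"twist": 12},
    {"dx": -8.4,"dy": -7.5,"twist": 18},
    {"dx": -11.2,"dy": -10,"twist": 24},
    {"dx": -14,"dy": -12.5,"twist": 30},
    {"dx": -16.8,"dy": -15,"twist": 36},
    {"dx": -19.6,"dy": -17.5,"twist": 42},
    {"dx": -22.4,"dy": -20,"twist": 48},
    {"dx": -25.2,"dy": -22.5,"twist": 54},
    {"dx": -28,"dy": -25,"twist": 60}
  ],
  "claw": 1
}}

```text
invalid input
```

```bash
cat >>h.py <<'E'
from station import ctrl
Q={'A':(.472,.092),'B':(.598,-.017),'C':(.661,.041)}
YAW=-2.5
def go(x,y,z,yaw=None):
    "shift (cm) and twist in current tool axes to reach world point with tool y along panel x"
    yaw=YAW if yaw is None else yaw
    s=ctrl.read_state();R=np.array(s['tool_rot']);d=R.T@(np.array([x,y,z])-s['tool_pos'])*100
    ty=np.degrees(np.arctan2(R[1,1],R[0,1]))
    print('t',s['t'],'pos',np.round(s['tool_pos'],4),'ty',round(ty,2),'F',np.round(s['contact_force'],1),'-> d',np.round(d,2),'twist',round(ty-yaw,1))
E
python3 - <<'E'
from h import *
ct,cs=imaging.calibration('top'),imaging.calibration('scene')
for n,a,b in(('A',(221.6,254.5),(225.5,143)),('C',(245.7,168.1),(272.9,212.8)),('tape',(228.1,225),(240.8,159))):
    p,e=tri(ray(ct,*a),ray(cs,*b));print(n,np.round(p,4),round(e,4))
im=np.load('pics/scene0.npy').astype(int);m=(im.max(2)<60)[195:230,210:243]
for b in blobs(m,20,700):
    M=cv2.moments(b);u=(M['m10']/M['m00']+210,M['m01']/M['m00']+195);p,e=tri(ray(ct,271.8,196.2),ray(cs,*u));print('B',p,e,cv2.contourArea(b))
# red/wood boundary in top image -> panel edge and yaw
t=np.load('pics/top0.npy');h=cv2.cvtColor(t,cv2.COLOR_RGB2HSV).astype(int)
pts=[]
for r in range(175,265,5):
    u=np.where((h[r,300:330,0]>8)&(h[r,300:330,0]<30)&(h[r,300:330,2]>110))[0].max()+300.5
    pts.append(onz(ct,u,r,.054)[:2])
k=np.polyfit(*np.array(pts).T,1);print('edge y at x=.56',np.polyval(k,.56),'yaw',np.degrees(np.arctan(k[0])))
go(.474,.14,.15)
E
```

```text
A [0.4702 0.093  0.0686] 0.0011
C [0.6613 0.0417 0.0679] 0.0019
tape [0.5334 0.079  0.0813] 0.001
B [ 0.59853204 -0.01662021  0.06479221] 0.0020106444464789083 236.5
edge y at x=.56 -0.11285676741351397 yaw -2.7904382911353505
t 0.1 pos [0.1548 0.6048 0.2301] ty 75.63 F [-0.5  0.1 -0.4] -> d [-42.46 -37.08   8.08] twist 78.1
```

Request:
{"op": "arm_command", "data": {
  "series": [
    {"dx": -2.8,"dy": -2.5,"dz": 0,"twist": 6},
    {"dx": -5.6,"dy": -5,"dz": 0,"twist": 12},
    {"dx": -8.4,"dy": -7.5,"dz": 0,"twist": 18},
    {"dx": -11.2,"dy": -10,"dz": 0,"twist": 24},
    {"dx": -14,"dy": -12.5,"dz": 0,"twist": 30},
    {"dx": -16.8,"dy": -15,"dz": 0,"twist": 36},
    {"dx": -19.6,"dy": -17.5,"dz": 0,"twist": 42},
    {"dx": -22.4,"dy": -20,"dz": 0,"twist": 48},
    {"dx": -25.2,"dy": -22.5,"dz": 0,"twist": 54},
    {"dx": -28,"dy": -25,"dz": 0,"twist": 60}
  ],
  "claw": 1
}}

```text
t: 0.93
tool_pos: [0.3645, 0.292, 0.2309]
tool_rot: [[-0.265, 0.964, -0.0], [0.964, 0.265, -0.0], [-0.0, -0.0, -1.0]]
contact_force: [0.2, -0.5, 0.2]
finger_gap: -0.0003
grip_force: 0.0
```

```bash
sed -i 's/^YAW=.*/YAW=-2.7/' h.py; python3 -c "
from h import *
go(.474,.14,.11)"
```

```text
t 0.9333 pos [0.3645 0.292  0.2309] ty 15.35 F [ 0.2 -0.5  0.2] -> d [-17.56   6.54  12.09] twist 18.1
```

Request:
{"op": "arm_command", "data": {
  "series": [
    {"dx": -3,"dy": 1.1,"dz": 1,"twist": 4},
    {"dx": -6,"dy": 2.2,"dz": 2.5,"twist": 8},
    {"dx": -9,"dy": 3.3,"dz": 4.5,"twist": 12},
    {"dx": -12,"dy": 4.4,"dz": 7,"twist": 16},
    {"dx": -15,"dy": 5.5,"dz": 9.5,"twist": 18},
    {"dx": -17.6,"dy": 6.5,"dz": 12,"twist": 18},
    {"dx": -17.6,"dy": 6.5,"dz": 12,"twist": 18},
    {"dx": -17.6,"dy": 6.5,"dz": 12,"twist": 18},
    {"dx": -17.6,"dy": 6.5,"dz": 12,"twist": 18},
    {"dx": -17.6,"dy": 6.5,"dz": 12,"twist": 18}
  ]
}}

```text
t: 1.77
tool_pos: [0.4746, 0.1428, 0.1124]
tool_rot: [[0.04, 0.999, 0.002], [0.999, -0.04, 0.001], [0.001, 0.002, -1.0]]
contact_force: [-0.1, 0.5, 0.5]
finger_gap: -0.0004
grip_force: 0.0
```

```bash
python3 - <<'E'
from h import *
go(.474,.14,.06); go(.461,-.14,.06)
a=imaging.capture('scene')[60:320,70:420];b=imaging.capture('wrist')
cv2.imwrite('pics/p1.png',np.hstack([cv2.resize(a,(400,297)),cv2.resize(b,(396,297))])[...,::-1])
E
```

```text
t 1.7667 pos [0.4746 0.1428 0.1124] ty -2.31 F [-0.1  0.5  0.5] -> d [-0.28 -0.06  5.24] twist 0.4
t 1.7667 pos [0.4746 0.1428 0.1124] ty -2.31 F [-0.1  0.5  0.5] -> d [-28.31  -0.23   5.22] twist 0.4
```

View pics/p1.png

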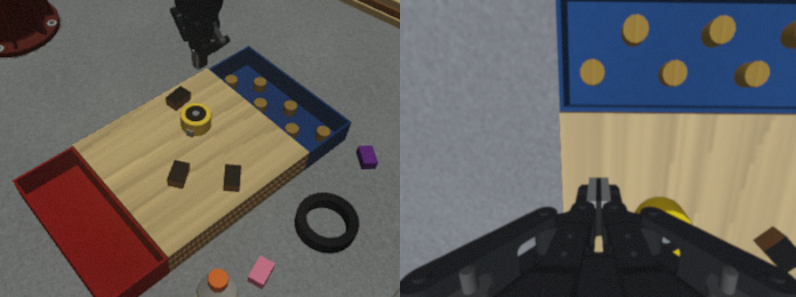

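The picture shows the closed fingers above the panel behind the near offcut, which is at left (178,98). The tape at (196,118) lies to its side. Lowering and sweeping.

Request:
{"op": "arm_command", "data": {
  "series": [
    {"dx": 0,"dy": -0.2,"dz": 2,"twist": 0},
    {"dx": 0,"dy": -0.2,"dz": 4,"twist": 0},
    {"dx": 0,"dy": -0.2,"dz": 5.1,"twist": 0},
    {"dx": 0,"dy": -0.2,"dz": 5.1,"twist": 0.4},
    {"dx": -1,"dy": -0.2,"dz": 5.1,"twist": 0.4},
    {"dx": -2,"dy": -0.2,"dz": 5.1,"twist": 0.4},
    {"dx": -3,"dy": -0.2,"dz": 5.1,"twist": 0.4},
    {"dx": -4,"dy": -0.2,"dz": 5.1,"twist": 0.4},
    {"dx": -5,"dy": -0.2,"dz": 5.1,"twist": 0.4},
    {"dx": -6,"dy": -0.2,"dz": 5.1,"twist": 0.4}
  ]
}}

```text
t: 2.7
tool_pos: [0.4702, 0.0806, 0.0609]
tool_rot: [[0.049, 0.999, 0.001], [0.999, -0.049, -0.0], [0.0, 0.001, -1.0]]
contact_force: [0.3, 0.5, -0.3]
finger_gap: 0.0001
grip_force: 0.1
```

```bash
python3 - <<'E'
from h import *
go(.461,-.14,.061)
a=imaging.capture('scene')[60:320,70:420];b=imaging.capture('top')[120:300,110:380]
cv2.imwrite('pics/p2.png',np.hstack([cv2.resize(a,(350,260)),cv2.resize(b,(390,260))])[...,::-1])
E
```

```text
t 2.7 pos [0.4702 0.0806 0.0609] ty -2.82 F [ 0.3  0.5 -0.3] -> d [-2.207e+01  1.600e-01 -1.000e-02] twist -0.1
```

View pics/p2.png

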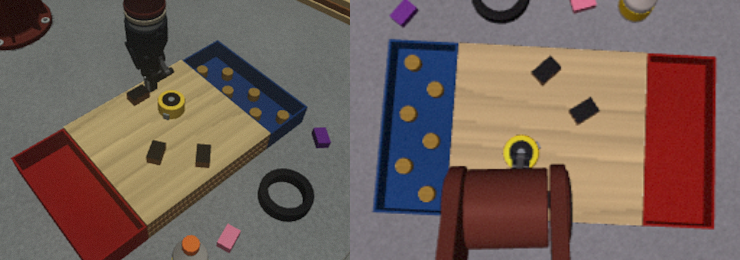

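The left view shows the offcut moving ahead of the fingers at (138,93), with the tape untouched at (172,103). The others are unchanged. Continuing.

Request:
{"op": "arm_command", "data": {
  "series": [
    {"dx": -1.2,"dy": 0,"dz": 0,"twist": 0},
    {"dx": -2.4,"dy": 0,"dz": 0,"twist": 0},
    {"dx": -3.6,"dy": 0,"dz": 0,"twist": 0},
    {"dx": -4.8,"dy": 0,"dz": 0,"twist": 0},
    {"dx": -6,"dy": 0,"dz": 0,"twist": 0},
    {"dx": -7.2,"dy": 0,"dz": 0,"twist": 0},
    {"dx": -8.4,"dy": 0,"dz": 0,"twist": 0},
    {"dx": -9.6,"dy": 0,"dz": 0,"twist": 0},
    {"dx": -10.8,"dy": 0,"dz": 0,"twist": 0},
    {"dx": -12,"dy": 0,"dz": 0,"twist": 0}
  ]
}}

```text
t: 3.63
tool_pos: [0.464, -0.0384, 0.0603]
tool_rot: [[0.049, 0.999, 0.0], [0.999, -0.049, 0.0], [0.0, 0.0, -1.0]]
contact_force: [0.4, -1.2, -0.9]
finger_gap: 0.0
grip_force: 0.0
```

```bash
python3 - <<'E'
from h import *
go(.461,-.14,.061)
a=imaging.capture('scene')[60:320,70:420]
cv2.imwrite('pics/p3.png',a[...,::-1])
E
```

```text
t 3.6333 pos [ 0.464  -0.0384  0.0603] ty -2.78 F [ 0.4 -1.2 -0.9] -> d [-10.16   0.2   -0.07] twist -0.1
```

View pics/p3.png

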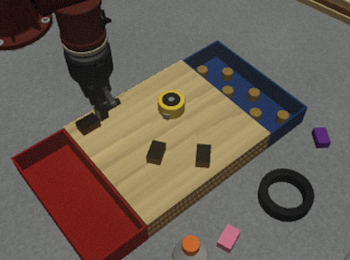

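```bash
python3 - <<'E'
from h import *
c=imaging.calibration('scene');im=imaging.capture('scene').astype(int)
x,y=135,165
m=(im.max(2)<60)[y:205,x:182]
for b in blobs(m,20,900):
    M=cv2.moments(b);u=(M['m10']/M['m00']+x,M['m01']/M['m00']+y);r=cv2.boxPoints(cv2.minAreaRect(b))
    print(u,cv2.contourArea(b),onz(c,*u,.068),[onz(c,p[0]+x,p[1]+y,.068)[:2].round(3).tolist() for p in r])
print(onz(c,65+70,131+60,.054))
E
```

```text
(162.32236376503892, 179.0481245576787) 471.0 [ 0.46129023 -0.05888932  0.068     ] [[0.446, -0.096], [0.422, -0.009], [0.469, -0.011], [0.49, -0.096]]
[ 0.43926437 -0.10994001  0.054     ]
```

Request:
{"op": "arm_command", "data": {
  "series": [
    {"dx": -1.2,"dy": 0,"dz": 0,"twist": 0},
    {"dx": -2.4,"dy": 0,"dz": 0,"twist": 0},
    {"dx": -3.6,"dy": 0,"dz": 0,"twist": 0},
    {"dx": -4.8,"dy": 0,"dz": 0,"twist": 0},
    {"dx": -6,"dy": 0,"dz": 0,"twist": 0},
    {"dx": -7.2,"dy": 0,"dz": 0,"twist": 0},
    {"dx": -8.4,"dy": 0,"dz": 0,"twist": 0},
    {"dx": -9.6,"dy": 0,"dz": 0,"twist": 0},
    {"dx": -10.2,"dy": 0,"dz": 0,"twist": 0},
    {"dx": -10.2,"dy": 0,"dz": -2,"twist": 0}
  ]
}}

```text
t: 4.57
tool_pos: [0.4559, -0.1399, 0.0771]
tool_rot: [[0.05, 0.999, -0.007], [0.999, -0.05, 0.003], [0.003, -0.007, -1.0]]
contact_force: [-0.8, 0.2, -0.5]
finger_gap: -0.0001
grip_force: 0.0
```

```bash
python3 - <<'E'
from h import *
go(.6,.032,.11);go(.6,.032,.061)
a=imaging.capture('scene')[60:320,70:420]
cv2.imwrite('pics/p4.png',a[...,::-1])
E
```

```text
t 4.5667 pos [ 0.4559 -0.1399  0.0771] ty -2.88 F [-0.8  0.2 -0.5] -> d [17.91 13.5  -3.33] twist -0.2
t 4.5667 pos [ 0.4559 -0.1399  0.0771] ty -2.88 F [-0.8  0.2 -0.5] -> d [17.89 13.54  1.57] twist -0.2
```

View pics/p4.png

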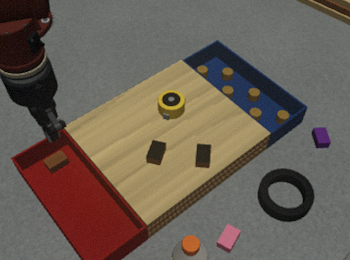

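Offcut A lies in the red tray at (56,160). Next is the middle one (156,152).

Request:
{"op": "arm_command", "data": {
  "series": [
    {"dx": 0,"dy": 0,"dz": -3.3,"twist": 0},
    {"dx": 3,"dy": 2.2,"dz": -3.3,"twist": 0},
    {"dx": 6,"dy": 4.4,"dz": -3.3,"twist": 0},
    {"dx": 9,"dy": 6.6,"dz": -3.3,"twist": 0},
    {"dx": 12,"dy": 8.8,"dz": -3.3,"twist": 0},
    {"dx": 15,"dy": 11,"dz": -3.3,"twist": 0},
    {"dx": 18.2,"dy": 13.5,"dz": -3.3,"twist": 0},
    {"dx": 18.2,"dy": 13.5,"dz": -3.3,"twist": 0},
    {"dx": 18.2,"dy": 13.5,"dz": -3.3,"twist": 0},
    {"dx": 18.2,"dy": 13.5,"dz": -3.3,"twist": 0}
  ]
}}

```text
t: 5.45
tool_pos: [0.6022, 0.0354, 0.1127]
tool_rot: [[0.047, 0.999, -0.001], [0.999, -0.047, -0.0], [-0.0, -0.001, -1.0]]
contact_force: [-0.9, -0.3, -0.1]
finger_gap: 0.0001
grip_force: 0.0
```

```bash
python3 - <<'E'
from h import *
go(.6,.035,.061);go(.592,-.145,.061)
E
```

```text
t 5.45 pos [0.6022 0.0354 0.1127] ty -2.72 F [-0.9 -0.3 -0.1] -> d [-0.05 -0.21  5.17] twist -0.0
t 5.45 pos [0.6022 0.0354 0.1127] ty -2.72 F [-0.9 -0.3 -0.1] -> d [-18.07  -0.16   5.18] twist -0.0
```

Request:
{"op": "arm_command", "data": {
  "series": [
    {"dx": 0,"dy": -0.2,"dz": 2,"twist": 0},
    {"dx": 0,"dy": -0.2,"dz": 4,"twist": 0},
    {"dx": 0,"dy": -0.2,"dz": 5.1,"twist": 0},
    {"dx": 0,"dy": -0.2,"dz": 5.1,"twist": 0},
    {"dx": -1,"dy": -0.2,"dz": 5.1,"twist": 0},
    {"dx": -2,"dy": -0.2,"dz": 5.1,"twist": 0},
    {"dx": -3,"dy": -0.2,"dz": 5.1,"twist": 0},
    {"dx": -4,"dy": -0.2,"dz": 5.1,"twist": 0},
    {"dx": -5,"dy": -0.2,"dz": 5.1,"twist": 0},
    {"dx": -6,"dy": -0.2,"dz": 5.1,"twist": 0}
  ]
}}

```text
t: 6.28
tool_pos: [0.5983, -0.0258, 0.0631]
tool_rot: [[0.049, 0.999, 0.001], [0.999, -0.049, -0.0], [-0.0, 0.001, -1.0]]
contact_force: [0.2, 0.7, -0.5]
finger_gap: -0.0002
grip_force: 0.1
```

```bash
python3 - <<'E'
from h import *
go(.592,-.145,.061)
a=imaging.capture('scene')[60:320,70:420];b=imaging.capture('top')[120:300,110:380]
cv2.imwrite('pics/p5.png',np.hstack([cv2.resize(a,(350,260)),cv2.resize(b,(390,260))])[...,::-1])
E
```

```text
t 6.2833 pos [ 0.5983 -0.0258  0.0631] ty -2.81 F [ 0.2  0.7 -0.5] -> d [-11.93  -0.04   0.21] twist -0.1
```

View pics/p5.png

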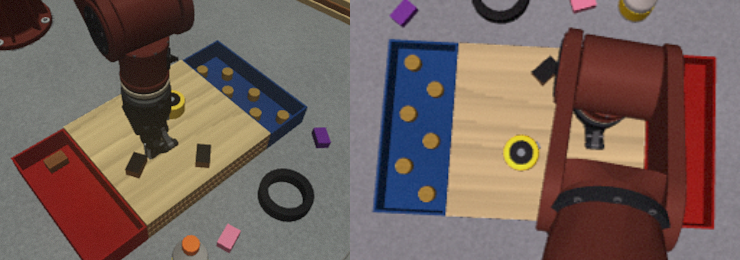

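B at left (135,165) is ahead of the fingers, possibly a bit to one side; checking its offset.

```bash
python3 - <<'E'
from h import *
c=imaging.calibration('scene');im=cv2.imread('pics/p5.png')[:,:350].astype(int)
m=(im.max(2)<60)[148:185,118:150]
for r in m: print(''.join('#' if v else '.' for v in r))
for p in((135,165),(126,162),(135,152),(143,158)):print(onz(c,p[0]+70,p[1]+60,.072).round(3))
E
```

```text
...........................#####
...........................##.##
...........................##...
...........................###..
...........................##...
................###.........#...
...............#######......#...
...............###############..
..............################..
..............###############...
.............###############....
.............###############....
............#################...
............###############.....
...........#################....
...........###############......
..........###############.#.....
..........###############.......
.........###############.#......
.........#################......
........#################.......
........###############.#.......
.........#############.#........
.............###########........
.................####.#.........
....................###.........
....................##..........
..............#......#..........
................................
................................
................................
................................
................................
................................
................................
................................
................................
[ 0.601 -0.066  0.072]
[ 0.586 -0.074  0.072]
[ 0.58  -0.049  0.072]
[ 0.599 -0.046  0.072]
```

Request:
{"op": "arm_command", "data": {
  "series": [
    {"dx": -1.2,"dy": 0,"dz": 0.1,"twist": 0},
    {"dx": -2.4,"dy": 0,"dz": 0.2,"twist": 0},
    {"dx": -3.6,"dy": 0,"dz": 0.2,"twist": 0},
    {"dx": -4.8,"dy": 0,"dz": 0.2,"twist": 0},
    {"dx": -6,"dy": 0,"dz": 0.2,"twist": 0},
    {"dx": -7.2,"dy": 0,"dz": 0.2,"twist": 0},
    {"dx": -8.4,"dy": 0,"dz": 0.2,"twist": 0},
    {"dx": -9.6,"dy": 0,"dz": 0.2,"twist": 0},
    {"dx": -10.8,"dy": 0,"dz": 0.2,"twist": 0},
    {"dx": -12,"dy": 0,"dz": 0.2,"twist": 0}
  ]
}}

```text
t: 7.22
tool_pos: [0.592, -0.1455, 0.0603]
tool_rot: [[0.048, 0.999, 0.0], [0.999, -0.048, -0.0], [-0.0, 0.0, -1.0]]
contact_force: [0.4, 0.5, 0.9]
finger_gap: -0.0006
grip_force: 0.0
```

Request:
{"op": "arm_command", "data": {
  "series": [
    {"dx": 0,"dy": 0,"dz": 0,"twist": 0},
    {"dx": 0,"dy": 0,"dz": -2.5,"twist": 0},
    {"dx": 0,"dy": 0,"dz": -5,"twist": 0},
    {"dx": 3,"dy": 1,"dz": -5,"twist": 0},
    {"dx": 6,"dy": 2,"dz": -5,"twist": 0},
    {"dx": 9,"dy": 3,"dz": -5,"twist": 0},
    {"dx": 12,"dy": 4,"dz": -5,"twist": 0},
    {"dx": 15,"dy": 5,"dz": -5,"twist": 0},
    {"dx": 18,"dy": 6,"dz": -5,"twist": 0},
    {"dx": 18,"dy": 6,"dz": -5,"twist": 0}
  ]
}}

```text
t: 8.05
tool_pos: [0.6622, 0.0386, 0.1106]
tool_rot: [[0.044, 0.999, 0.002], [0.999, -0.044, 0.003], [0.003, 0.002, -1.0]]
contact_force: [-0.2, -0.9, 0.8]
finger_gap: -0.0002
grip_force: 0.0
```

```bash
python3 - <<'E'
from h import *
go(.664,.1,.11);go(.664,.1,.061)
a=imaging.capture('scene')[60:320,70:420];b=imaging.capture('wrist')
cv2.imwrite('pics/p6.png',np.hstack([cv2.resize(a,(350,260)),cv2.resize(b,(346,260))])[...,::-1])
E
```

```text
t 8.05 pos [0.6622 0.0386 0.1106] ty -2.5 F [-0.2 -0.9  0.8] -> d [ 6.14 -0.09  0.08] twist 0.2
t 8.05 pos [0.6622 0.0386 0.1106] ty -2.5 F [-0.2 -0.9  0.8] -> d [ 6.13 -0.1   4.98] twist 0.2
```

View pics/p6.png

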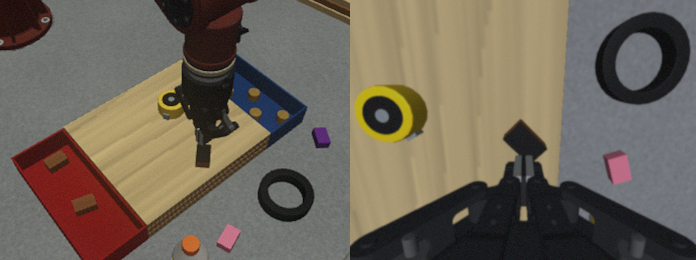

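Offcut B is in the red tray at (84,205). C sits at (203,155), a diamond just ahead of the fingers. The tape is unmoved at (170,103).

Request:
{"op": "arm_command", "data": {
  "series": [
    {"dx": 3.1,"dy": 0.3,"dz": 0,"twist": 0},
    {"dx": 6.1,"dy": 0.5,"dz": 0,"twist": 0},
    {"dx": 6.1,"dy": 0.5,"dz": 2,"twist": 0},
    {"dx": 6.1,"dy": 0.5,"dz": 4,"twist": 0},
    {"dx": 6.1,"dy": 0.5,"dz": 5,"twist": 0.2},
    {"dx": 5.1,"dy": 0.5,"dz": 5,"twist": 0.2},
    {"dx": 4.1,"dy": 0.4,"dz": 5,"twist": 0.2},
    {"dx": 3.1,"dy": 0.3,"dz": 5,"twist": 0.2},
    {"dx": 2.1,"dy": 0.3,"dz": 5,"twist": 0.2},
    {"dx": 1.1,"dy": 0.3,"dz": 5,"twist": 0.2}
  ]
}}

```text
t: 8.98
tool_pos: [0.6651, 0.0415, 0.0619]
tool_rot: [[0.053, 0.999, 0.002], [0.999, -0.053, -0.0], [-0.0, 0.002, -1.0]]
contact_force: [-0.2, -0.5, -0.5]
finger_gap: -0.0001
grip_force: 0.0
```

```bash
python3 - <<'E'
from h import *
go(.653,-.15,.061)
im=imaging.capture('scene')
a=im[160:320,180:360];b=imaging.capture('wrist')
cv2.imwrite('pics/p7.png',np.hstack([cv2.resize(a,(360,320)),cv2.resize(b,(427,320))])[...,::-1])
E
```

```text
t 8.9833 pos [0.6651 0.0415 0.0619] ty -3.04 F [-0.2 -0.5 -0.5] -> d [-19.19  -0.19   0.09] twist -0.3
```

View pics/p7.png

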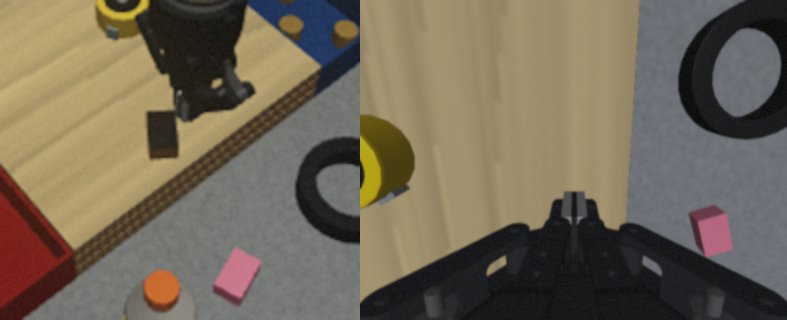

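C is at left (162,133), still diagonal in front of the fingers and clear of the panel's edge. Checking its offset.

```bash
python3 - <<'E'
from h import *
c=imaging.calibration('scene')
for p in((150,112),(176,112),(176,148),(149,148),(163,130)):print(onz(c,p[0]/2+180,p[1]/2+160,.072).round(3))
E
```

```text
[0.647 0.012 0.072]
[0.663 0.029 0.072]
[0.69  0.002 0.072]
[ 0.674 -0.015  0.072]
[0.669 0.007 0.072]
```

Request:
{"op": "arm_command", "data": {
  "series": [
    {"dx": -0.5,"dy": -0.1,"dz": 0,"twist": 3},
    {"dx": -1.5,"dy": -0.2,"dz": 0,"twist": 6},
    {"dx": -2.5,"dy": -0.4,"dz": 0,"twist": 6},
    {"dx": -3.5,"dy": -0.5,"dz": 0,"twist": 6},
    {"dx": -4.5,"dy": -0.6,"dz": 0,"twist": 6},
    {"dx": -5.5,"dy": -0.7,"dz": 0,"twist": 6},
    {"dx": -6.5,"dy": -0.8,"dz": 0,"twist": 6},
    {"dx": -7.5,"dy": -0.9,"dz": 0,"twist": 6},
    {"dx": -8.3,"dy": -1,"dz": 0,"twist": 6},
    {"dx": -8.3,"dy": -1,"dz": 0,"twist": 6}
  ]
}}

```text
t: 9.92
tool_pos: [0.6496, -0.0408, 0.0603]
tool_rot: [[0.158, 0.988, -0.0], [0.988, -0.158, -0.001], [-0.001, -0.0, -1.0]]
contact_force: [-0.0, -0.8, 0.8]
finger_gap: 0.0001
grip_force: 0.0
```

```bash
python3 - <<'E'
from h import *
go(.648,-.15,.061)
im=imaging.capture('scene')
cv2.imwrite('pics/p8.png',cv2.resize(im[180:320,150:330],(720,560))[...,::-1])
E
```

```text
t 9.9167 pos [ 0.6496 -0.0408  0.0603] ty -9.06 F [-0.  -0.8  0.8] -> d [-10.81   1.56  -0.07] twist -6.4
```

View pics/p8.png

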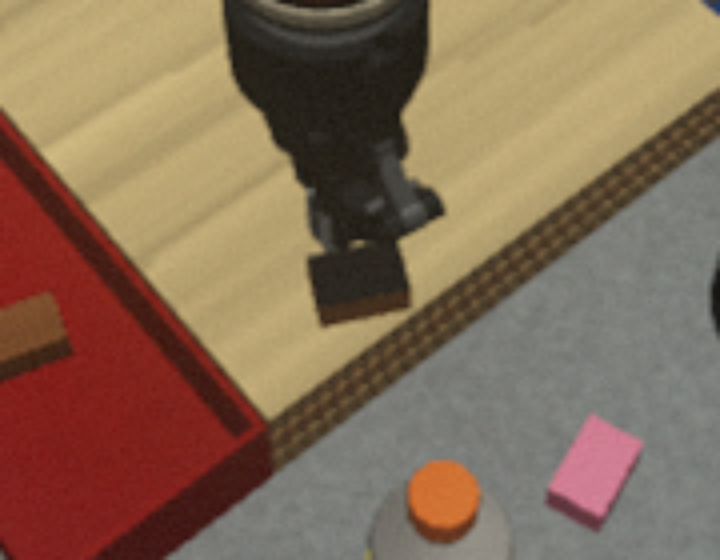

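```bash
python3 - <<'E'
from h import *
c=imaging.calibration('scene')
for p in((308,258),(402,243),(410,290),(318,308),(360,275)):print(onz(c,p[0]/4+150,p[1]/4+180,.072).round(3))
print('edge/corner',onz(c,270/4+150,420/4+180,.054).round(3),onz(c,720/4+150,95/4+180,.054).round(3))
E
```

```text
[ 0.658 -0.064  0.072]
[ 0.679 -0.029  0.072]
[ 0.698 -0.042  0.072]
[ 0.679 -0.076  0.072]
[ 0.679 -0.053  0.072]
edge/corner [ 0.697 -0.119  0.054] [0.714 0.144 0.054]
```

C has slid toward the +x side of the fingers, with its centre at about (0.676, -0.053). I'll lift, turn the fingers square to its trailing short side and push it diagonally back inward.

```bash
python3 - <<'E'
from h import *
go(.699,-.013,.1,59-90)
c=imaging.calibration('top');print('glue cap',onz(c,315,108,.12).round(3))
E
```

```text
t 9.9667 pos [ 0.6498 -0.0399  0.0603] ty -9.05 F [-0.5  0.  -0.5] -> d [ 3.43  4.44 -3.97] twist 21.9
glue cap [ 0.783 -0.107  0.12 ]
```

Request:
{"op": "arm_command", "data": {
  "series": [
    {"dx": 0.5,"dy": 0,"dz": -2,"twist": 0},
    {"dx": 1,"dy": 0,"dz": -4,"twist": 0},
    {"dx": 2,"dy": 1.5,"dz": -4,"twist": 6},
    {"dx": 3.4,"dy": 3,"dz": -4,"twist": 12},
    {"dx": 3.4,"dy": 4.4,"dz": -4,"twist": 18},
    {"dx": 3.4,"dy": 4.4,"dz": -4,"twist": 22},
    {"dx": 3.4,"dy": 4.4,"dz": -4,"twist": 22},
    {"dx": 3.4,"dy": 4.4,"dz": -2,"twist": 22},
    {"dx": 3.4,"dy": 4.4,"dz": 0,"twist": 22},
    {"dx": 3.4,"dy": 4.4,"dz": 0,"twist": 22}
  ]
}}

```text
t: 10.8
tool_pos: [0.6945, -0.0113, 0.0553]
tool_rot: [[0.513, 0.858, -0.009], [0.859, -0.513, 0.001], [-0.004, -0.008, -1.0]]
contact_force: [-1.3, 0.5, -0.9]
finger_gap: -0.0001
grip_force: 0.0
```

```bash
python3 - <<'E'
from h import *
go(.64,-.145,.061)
im=imaging.capture('scene')
cv2.imwrite('pics/p9.png',cv2.resize(im[160:300,150:330],(720,560))[...,::-1])
E
```

```text
t 10.8 pos [ 0.6945 -0.0113  0.0553] ty -30.85 F [-1.3  0.5 -0.9] -> d [-14.27   2.17  -0.54] twist -28.2
```

View pics/p9.png

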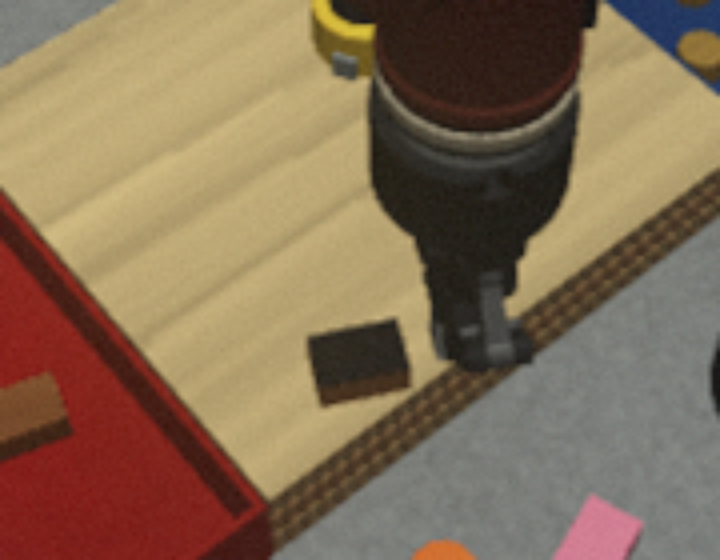

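C is at (360,357), with its trailing short side squarely facing the turned fingers. Pushing diagonally.

Request:
{"op": "arm_command", "data": {
  "series": [
    {"dx": 0,"dy": 0.3,"dz": -0.2,"twist": 0},
    {"dx": -0.7,"dy": 0.3,"dz": -0.2,"twist": 0},
    {"dx": -1.3,"dy": 0.3,"dz": -0.2,"twist": 0},
    {"dx": -1.9,"dy": 0.3,"dz": -0.2,"twist": 0},
    {"dx": -2.5,"dy": 0.3,"dz": -0.2,"twist": 0},
    {"dx": -3.1,"dy": 0.3,"dz": -0.2,"twist": 0},
    {"dx": -3.8,"dy": 0.3,"dz": -0.2,"twist": 0},
    {"dx": -4.5,"dy": 0.3,"dz": -0.2,"twist": 0},
    {"dx": -4.8,"dy": 0.3,"dz": -0.2,"twist": 0},
    {"dx": -4.8,"dy": 0.3,"dz": -0.2,"twist": 0}
  ]
}}

```text
t: 11.68
tool_pos: [0.6759, -0.0558, 0.0622]
tool_rot: [[0.515, 0.857, -0.001], [0.857, -0.515, -0.0], [-0.0, -0.0, -1.0]]
contact_force: [-0.1, 0.6, -0.3]
finger_gap: -0.0002
grip_force: 0.0
```

```bash
python3 - <<'E'
from h import *
go(.64,-.145,.061)
im=imaging.capture('scene');c=imaging.calibration('scene')
m=(im.max(2)<48)[225:275,195:250]
for r in m[::1]: print(''.join('#' if v else '.' for v in r))
E
```

```text
t 11.6833 pos [ 0.6759 -0.0558  0.0622] ty -31.03 F [-0.1  0.6 -0.3] -> d [-9.5   1.52  0.12] twist -28.3
...........................############################
.............................##########################
...............................########################
...............................########################
...............................########################
...............................########################
................................#######################
................................######################.
................................######################.
................................##############....####.
.................................###########......####.
.................................##########......#####.
.................................###########......####.
.................................###########......####.
..................................##########......##...
..................................#########.......#....
..................................##########......#....
..................................#.######
[... 1105 characters left out ...]
............................
.......................................................
.......................................................
.......................................................
.......................................................
.......................................................
.......................................................
.......................................................
.......................................................
.......................................................
.......................................................
.......................................................
.......................................................
```

Request:
{"op": "arm_command", "data": {
  "series": [
    {"dx": -1,"dy": 0.05,"dz": 0,"twist": -1},
    {"dx": -2,"dy": 0.1,"dz": 0,"twist": -2},
    {"dx": -3,"dy": 0.2,"dz": 0,"twist": -4},
    {"dx": -4,"dy": 0.3,"dz": 0,"twist": -6},
    {"dx": -5,"dy": 0.5,"dz": 0,"twist": -8},
    {"dx": -6,"dy": 0.7,"dz": 0,"twist": -10},
    {"dx": -7,"dy": 0.9,"dz": 0,"twist": -12},
    {"dx": -8,"dy": 1.2,"dz": 0,"twist": -14},
    {"dx": -9,"dy": 1.5,"dz": 0,"twist": -15},
    {"dx": -9.8,"dy": 1.8,"dz": 0,"twist": -15}
  ]
}}

```text
t: 12.57
tool_pos: [0.6415, -0.1485, 0.0623]
tool_rot: [[0.275, 0.962, 0.0], [0.962, -0.275, -0.0], [-0.0, 0.0, -1.0]]
contact_force: [0.4, 0.2, 0.2]
finger_gap: -0.0001
grip_force: 0.0
```

Request:
{"op": "arm_command", "data": {
  "series": [
    {"dx": 0,"dy": 0,"dz": 0,"twist": 0},
    {"dx": 0,"dy": 0,"dz": -3,"twist": 0},
    {"dx": 0,"dy": 0,"dz": -6,"twist": 0},
    {"dx": 0,"dy": 0,"dz": -9,"twist": 0},
    {"dx": 0,"dy": 0,"dz": -12,"twist": 0},
    {"dx": 0,"dy": 0,"dz": -15,"twist": 0},
    {"dx": 0,"dy": -3,"dz": -15,"twist": 0},
    {"dx": 0,"dy": -6,"dz": -15,"twist": 0},
    {"dx": 0,"dy": -9,"dz": -15,"twist": 0},
    {"dx": 0,"dy": -9,"dz": -15,"twist": 0}
  ]
}}

```text
t: 13.4
tool_pos: [0.5491, -0.1204, 0.2101]
tool_rot: [[0.275, 0.962, -0.008], [0.962, -0.275, 0.003], [0.001, -0.008, -1.0]]
contact_force: [-0.9, 0.4, -1.7]
finger_gap: -0.0
grip_force: 0.0
```

```bash
python3 - <<'E'
from h import *
s=ctrl.read_state();print(s['t'],s['tool_pos'])
im=imaging.capture('scene')
cv2.imwrite('pics/p10.png',cv2.resize(im[90:350,70:420],(700,520))[...,::-1])
E
```

```text
13.4 [ 0.54909784 -0.12035332  0.2101354 ]
```

View pics/p10.png

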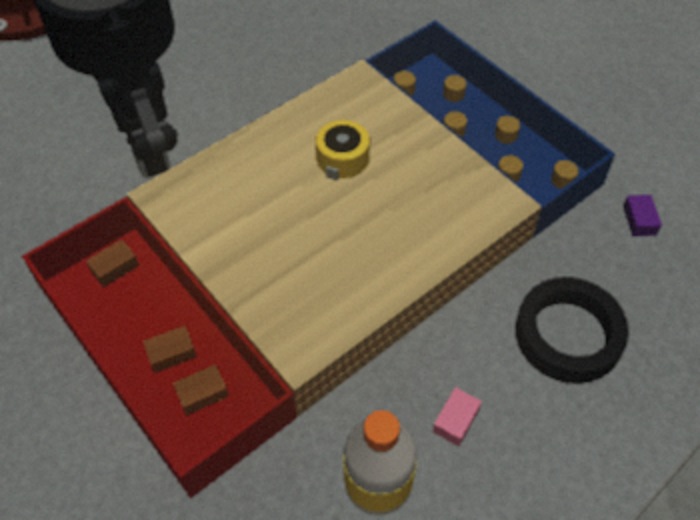

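All three offcuts lie in the red tray, at (112,262), (168,349) and (200,389). The tape at (342,148), the glue and the roll look unmoved, and the robot is clear of everything.

```bash
python3 -c "
from station import job_done
print(job_done())"
```

```text
the job is handed in; nothing more can be done
None
```

All three offcuts are in the red tray and none went into the blue one; the tape measure, glue bottle and roll look unmoved in the last picture, and the job is handed in at about 13.5 s.

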